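Reverse the row from the outfeed rack to the inspection rack

TASK

Move the four machined pieces from the grey outfeed rack to the blue inspection rack so that the row stands in the reverse order: the piece that is leftmost on the outfeed rack goes in the rightmost bay of the blue rack, the second from the left goes second from the right, and so on. Stand each piece upright and flat in the middle of its bay, on the white spot, and let go of it.

Things in the scene. Friction and masses are not known exactly. Their poses are not given: they have to be found in the camera images.
- brass_bush_center (a point): brass-coloured bush: plain ring standing upright, 30 mm diameter, 22 mm tall; about 60 g. Starts on the green insert. The point is its centre, half-way up (11 mm above its underside); its z axis points up.
- steel_bush_center (a point): grey steel bush: plain ring standing upright, 24 mm diameter, 30 mm tall; about 60 g. Starts on the red insert. The point is its centre, half-way up (15 mm above its underside); its z axis points up.
- steel_v_block_center (a point): light grey steel V-block, 40 mm along its own x, 48 mm along its own y, 36 mm tall, with the V groove open upward and running along its x; faces at y = +-24 mm upright, full height. At the start its y axis lies across the rack (within 0.2 rad); about 420 g. Starts on the yellow insert. The point is its centre, half-way up (18 mm above its underside); its z axis points up.
- ribbed_cap_center (a point): black ribbed cap, flat round disc 42 mm diameter, 16 mm tall; about 30 g. Starts on the white insert. The point is its centre, half-way up (8 mm above its underside); its z axis points up.
- green_insert: green plastic insert plate, 70 mm across the rack (its x) by 56 mm along it (its y), 3 mm thick, fixed in one of the four bays of the grey outfeed rack; the brass bush starts on it, within 5 mm of its middle. Origin: centre of its underside, so its top is 3 mm above. Its axes are parallel to those of the rack. It stays where it is.
- red_insert: red plastic insert plate, 70 mm across the rack (its x) by 56 mm along it (its y), 3 mm thick, fixed in one of the four bays of the grey outfeed rack; the steel bush starts on it, within 5 mm of its middle. Origin: centre of its underside, so its top is 3 mm above. Its axes are parallel to those of the rack. It stays where it is.
- yellow_insert: yellow plastic insert plate, 70 mm across the rack (its x) by 56 mm along it (its y), 3 mm thick, fixed in one of the four bays of the grey outfeed rack; the steel v block starts on it, within 5 mm of its middle. Origin: centre of its underside, so its top is 3 mm above. Its axes are parallel to those of the rack. It stays where it is.
- white_insert: white plastic insert plate, 70 mm across the rack (its x) by 56 mm along it (its y), 3 mm thick, fixed in one of the four bays of the grey outfeed rack; the ribbed cap starts on it, within 5 mm of its middle. Origin: centre of its underside, so its top is 3 mm above. Its axes are parallel to those of the rack. It stays where it is.
- outfeed_rack: grey outfeed rack, dark ends, a coloured insert in each bay; fixed, 85 mm across (x) by 284 mm long (y; +y is its left end seen from the robot). Origin: centre of its underside, on the bench. Four bays in a row, centred at x = 0, y = +99, +33, -33, -99 mm, floors 14 mm up, 62 mm wide between ridges 4 mm high; end cheeks 8 mm high; front and back open.
- inspection_rack: blue inspection rack, white ends, a white 36 mm spot mid-bay; nearer or farther than the other rack; fixed, 85 mm across (x) by 284 mm long (y; +y is its left end seen from the robot). Origin: centre of its underside, on the bench. Four bays in a row, centred at x = 0, y = +99, +33, -33, -99 mm, floors 14 mm up, 62 mm wide between ridges 4 mm high; end cheeks 8 mm high; front and back open.

How it is judged (in metres and radians):
At the end, for the whole second after the job is handed in: Each piece stands upright (0.1 rad) and flat on the floor of the blue rack (height within 4 mm), its centre within 15 mm of the bay centre along and across the rack, in the mirror-image bay of the one its insert lies in on the outfeed rack; all released and at rest (((y of green_insert in the frame of outfeed_rack between -0.119 and -0.079 m and y of brass_bush_center in the frame of inspection_rack between 0.084 and 0.114 m) or (y of green_insert in the frame of outfeed_rack between -0.053 and -0.013 m and y of brass_bush_center in the frame of inspection_rack between 0.018 and 0.048 m) or (y of green_insert in the frame of outfeed_rack between 0.013 and 0.053 m and y of brass_bush_center in the frame of inspection_rack between -0.048 and -0.018 m) or (y of green_insert in the frame of outfeed_rack between 0.079 and 0.119 m and y of brass_bush_center in the frame of inspection_rack between -0.114 and -0.084 m)) and x of brass_bush_center in the frame of inspection_rack between -0.015 and 0.015 m and z of brass_bush_center in the frame of inspection_rack between 0.021 and 0.029 m and angle between each of brass_bush_center, steel_bush_center, steel_v_block_center, ribbed_cap_center's own z axis and vertical below 0.1 rad and linear speed of each of brass_bush, steel_bush, steel_v_block, ribbed_cap below 0.01 m/s and angular speed of each of brass_bush, steel_bush, steel_v_block, ribbed_cap below 0.1 rad/s and ((y of red_insert in the frame of outfeed_rack between -0.119 and -0.079 m and y of steel_bush_center in the frame of inspection_rack between 0.084 and 0.114 m) or (y of red_insert in the frame of outfeed_rack between -0.053 and -0.013 m and y of steel_bush_center in the frame of inspection_rack between 0.018 and 0.048 m) or (y of red_insert in the frame of outfeed_rack between 0.013 and 0.053 m and y of steel_bush_center in the frame of inspection_rack between -0.048 and -0.018 m) or (y of red_insert in the frame of outfeed_rack between 0.079 and 0.119 m and y of steel_bush_center in the frame of inspection_rack between -0.114 and -0.084 m)) and x of steel_bush_center in the frame of inspection_rack between -0.015 and 0.015 m and z of steel_bush_center in the frame of inspection_rack between 0.025 and 0.033 m and ((y of yellow_insert in the frame of outfeed_rack between -0.119 and -0.079 m and y of steel_v_block_center in the frame of inspection_rack between 0.084 and 0.114 m) or (y of yellow_insert in the frame of outfeed_rack between -0.053 and -0.013 m and y of steel_v_block_center in the frame of inspection_rack between 0.018 and 0.048 m) or (y of yellow_insert in the frame of outfeed_rack between 0.013 and 0.053 m and y of steel_v_block_center in the frame of inspection_rack between -0.048 and -0.018 m) or (y of yellow_insert in the frame of outfeed_rack between 0.079 and 0.119 m and y of steel_v_block_center in the frame of inspection_rack between -0.114 and -0.084 m)) and x of steel_v_block_center in the frame of inspection_rack between -0.015 and 0.015 m and z of steel_v_block_center in the frame of inspection_rack between 0.028 and 0.036 m and ((y of white_insert in the frame of outfeed_rack between -0.119 and -0.079 m and y of ribbed_cap_center in the frame of inspection_rack between 0.084 and 0.114 m) or (y of white_insert in the frame of outfeed_rack between -0.053 and -0.013 m and y of ribbed_cap_center in the frame of inspection_rack between 0.018 and 0.048 m) or (y of white_insert in the frame of outfeed_rack between 0.013 and 0.053 m and y of ribbed_cap_center in the frame of inspection_rack between -0.048 and -0.018 m) or (y of white_insert in the frame of outfeed_rack between 0.079 and 0.119 m and y of ribbed_cap_center in the frame of inspection_rack between -0.114 and -0.084 m)) and x of ribbed_cap_center in the frame of inspection_rack between -0.015 and 0.015 m and z of ribbed_cap_center in the frame of inspection_rack between 0.018 and 0.026 m); the robot touches nothing.
It also fails if it takes over 96 s, if anything falls off the work surface, if the arm or the gripper's body presses on something with over 40 N, if the wrist force passes 120 N, or if a joint passes its speed limit or range.

ROBOT

A 6-joint arm with a two-finger parallel gripper is mounted at the origin on a cart in front of the work surface, level with it; the furniture and walls round the work are solid. World frame = base frame: x ahead of the robot, y to its left, z up, the work surface at z = 0. Lengths are in m, angles in degrees, forces in N, time in s.
With the tool pointing down it reaches from about 0.35 to 0.875 m from the base axis. Payload 4.2 kg.
Tool frame: the origin (TCP) lies at the centre of the arm's flange, where the gripper is bolted on; the fingertips stand 182 mm ahead of it and the grasp point (between the pads) lies 164 mm ahead of it (r.nose_length is the distance from the TCP to the fingertips, in m); z points along the fingers, y is the line along which they close (so a half turn about z gives the same grasp; the last joint's range is limited). The gripper opens to 87 mm and grips with 3 to 60 N. Pads are 19 mm wide; open, the fingers measure 117 mm over their backs; the gripper's body (75 mm by 190 mm) begins 51 mm behind the grasp point.
Start: joints at [-48.667, 22.042, 0.453, 0, -68.411, -14.817], TCP at [0.279, -0.559, 0.405] pointing down, gripper open.
Joint ranges: [-179.83, 179.83], [-69.29, 118.12], [-61.27, 80.66], [-181.25, 117.63], [-171.15, -9.14], [-177.46, 177.46]. Speed limits (degrees/s): [159.86, 159.86, 180, 180, 180, 180].

INTERFACE

Orientations are given as a 3x3 rotation matrix whose columns are the frame's x, y, z axes.
In Python, from station import r, vision gives the robot as it stands. The module is installed in compiled form; this text tells all that it offers.
- The arm moves only by the shell command python3 -m creep 'ROWS'. ROWS is JSON, a list of rows, each a list of 7 numbers: the opening, from -1 (shut) to 1 (fully open), then the shift along the tool's x, y, z in mm, then the turn, a rotation vector about the tool's x, y, z in degrees. A call has 1 to 8 rows; each row is the pose to reach, as a shift and turn from the pose commanded when the call began, along the tool's axes at that moment; what a row does not reach only later rows make up. A row lasts 1/12 s, in which the tool goes at most 41.7 mm and 7.16 degrees, less where a joint would pass 70% of its speed; a pose out of reach is approached as far as the arm can. A call with a gripper value outside its range is refused whole. The fingers move at their own pace and stop on an object; the grip force is fixed at half the most. Time passes only in rows, so rows that repeat a pose let the fingers close. It gives the time, the measured TCP pose, the force, the opening and the grip force at its end, in the units of the state.
- r.sense(): the state, without advancing time (a new reading comes with each control period).
- vision.capture(name): name is "scene" or "top" or "wrist"; returns (picture, depth): 400x640x3 uint8, red, green, blue; 400x640 float32, m along the optical axis (not along the pixel's ray), 0 where there is no reading.
- vision.camera_model(name): a dict with "vertical_fov" (degrees; the focal length in pixels is half the picture's height over the tangent of half this angle, whatever the lens; pixels are square), "cx", "cy" (the principal point, pixels), "extrinsics" (4x4, takes a point from camera to world coordinates); the wrist camera has in their place "mount" (4x4, takes a point from camera to tool coordinates, whose origin is the TCP and whose axes are the flange's). Camera axes: x right, y down, z forward; pixel columns grow to the right and rows downward; lengths in m; the calibration is good to about 2 mm. A picture is of the moment at which its call begins: read the wrist's pose just before it. camera_model takes no time and is no camera call.
- r.finish_job(): hands the job in; it is judged then, once.
Trained networks look in the newest picture that a camera, given by its name, has taken for a name from the list of things; names that differ only in an ending like _2 or _b are one class to them, and where a whole thing is asked for, a point or a joint stands for the part that bears it (a point fixed in the world has none). Each returns a list of dicts, best first, with "conf" (0 to 1); they miss things now and then, are a little off and sometimes report something else, mostly with a low value. They report only what shows in the picture. A call takes as long as a camera call.
- vision.find_in(camera, thing): "uv" ([column, row] in pixels, amid what is visible of it).
- vision.cut_out(camera, thing): "region" (400x640 bool, what is visible of it) and "uv" ([column, row] in pixels, amid what is visible of it).
The state is a dict: "time_s": time; "joints": joint angles; "joint_velocities": joint speeds; "effort": joint torques, N m; "tcp_pos": TCP position; "ee_rot": TCP orientation; "wrist_force": force on the tool from outside, world axes, zero at the start; "moment": the same for the moment, N m; "gripper_width": opening from 0.0 (shut) to 1.0 (fully open); "gripper_force": force on a finger pad.
Only numpy, scipy, OpenCV 4.12 (cv2) and the standard library are available. Lean on these libraries where they do the work, as an engineer would, in place of code of your own. Each camera call takes 0.05 s, during which the arm holds its last target. There are 200 camera calls.

## Working session

There is one attempt and no reset: what is moved stays moved. The work goes in short steps, Python scripts to look and compute and a shell command to move; the robot and the scene stay as the last step left them, time stands still between calls to the robot, and variables do not carry over. Pictures are saved under pics/ and viewed, at most 14 in all, crops included, and the job is handed in when it is done.

```bash
mkdir -p pics
cat > h.py <<'E'
import numpy as np, cv2
from station import r, vision
def cam(n):
    m=vision.camera_model(n); f=200/np.tan(np.radians(m["vertical_fov"])/2)
    if "extrinsics" in m: T=np.array(m["extrinsics"])
    else:
        s=r.sense(); W=np.eye(4); W[:3,:3]=s["ee_rot"]; W[:3,3]=s["tcp_pos"]; T=W@np.array(m["mount"])
    return f,m["cx"],m["cy"],T
def pts(c,depth,uv):
    f,cx,cy,T=c; uv=np.asarray(uv,float).reshape(-1,2)
    d=depth[uv[:,1].astype(int),uv[:,0].astype(int)]
    P=np.c_[(uv[:,0]-cx)/f*d,(uv[:,1]-cy)/f*d,d,np.ones(len(d))]
    return (P@T.T)[d>0,:3]
def save(n,p): cv2.imwrite("pics/"+n,p[:,:,::-1])
E
python3 - <<'E'
from h import *
np.set_printoptions(precision=4,suppress=True)
c=cam("top"); p,d=vision.capture("top"); save("top1.png",p)
ps,ds=vision.capture("scene"); save("scene1.png",ps)
for t in ["brass_bush_center","steel_bush_center","steel_v_block_center","ribbed_cap_center","green_insert","red_insert","yellow_insert","white_insert","outfeed_rack","inspection_rack"]:
    L=vision.cut_out("top",t)
    for o in L[:2]:
        v,u=np.nonzero(o["region"]); P=pts(c,d,np.c_[u,v])
        b=cv2.minAreaRect(P[:,:2].astype(np.float32)*1000)
        print(t,round(o["conf"],2),np.round(o["uv"]),len(u),"med",np.median(P,0),"top",np.percentile(P[:,2],95),"rect",np.round(b[0],1),np.round(b[1],1),round(b[2],1))
print(r.sense())
print(c)
E
```

```text
brass_bush_center 0.56 [266. 244.] 203 med [0.4509 0.0577 0.0388] top 0.041277218877976425 rect [451.3  57.5] [29.2 28.2] 50.3
steel_bush_center 0.75 [302. 252.] 445 med [ 0.4396 -0.0046  0.0325] top 0.035050599032451876 rect [440.8  -4.8] [40.4 40.4] 1.1
steel_bush_center 0.68 [230. 233.] 133 med [0.47   0.1187 0.0465] top 0.049508964157180424 rect [469.9 120. ] [20.6 22.2] 1.0
steel_v_block_center 0.79 [191. 229.] 737 med [0.4756 0.1893 0.0468] top 0.05425271954017452 rect [476.2 189. ] [48.4 39.4] 75.9
ribbed_cap_center 0.64 [299. 255.] 427 med [ 0.4393 -0.0052  0.0326] top 0.03515337027128687 rect [439.5  -4.9] [37.9 40.4] 0.7
green_insert 0.97 [271. 245.] 1154 med [0.4548 0.0559 0.0169] top 0.02036128010736422 rect [454.4  57.2] [58.9 71.1] 79.0
green_insert 0.74 [189. 230.] 778 med [0.4756 0.1895 0.0468] top 0.05425271954017452 rect [475.9 189.8] [49.1 41.6] 74.6
red_insert 0.67 [233. 242.] 1123 med [0.4624 0.1212 0.0167] top 0.019550591160262365 rect [466.1 122.5] [58.3 72.5] 79.6
yellow_insert 0.7 [198. 223.] 645 med [0.4886 0.1807 0.0168] top 0.019959134113217276 rect [478.7
[... 652 characters left out ...]
1, -0.0011,  0.0056,  0.009 ,  0.0728, -0.0327]), 'effort': array([  0.0005, -39.0213,  18.7534,   4.2225,   0.0154,  -0.    ]), 'tcp_pos': array([ 0.279 , -0.5592,  0.4048]), 'ee_rot': array([[-0.8948, -0.4465,  0.    ],
       [-0.4465,  0.8948,  0.    ],
       [-0.    , -0.    , -1.    ]]), 'wrist_force': array([ 0.1528, -0.9334,  0.3325]), 'moment': array([0.0243, 0.0488, 0.0554]), 'gripper_force': 0.0, 'gripper_width': 0.9953435008051755}
(np.float64(514.5132540861074), 321.054892769224, 197.19860353569217, array([[ 0.0115, -0.9912,  0.132 ,  0.4197],
       [-0.9997, -0.0141, -0.0194, -0.0168],
       [ 0.0211, -0.1317, -0.9911,  0.9282],
       [ 0.    ,  0.    ,  0.    ,  1.    ]]))
```

View pics/top1.png

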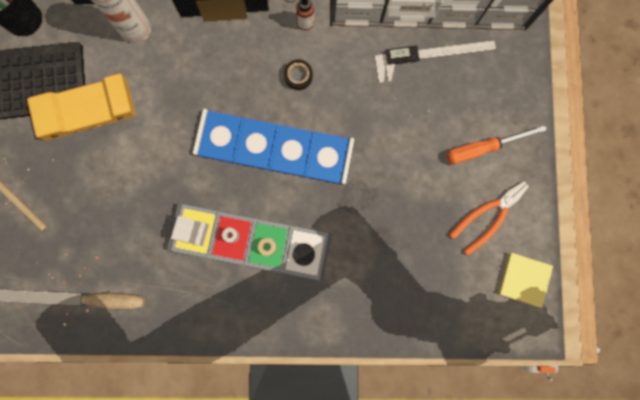

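View pics/scene1.png

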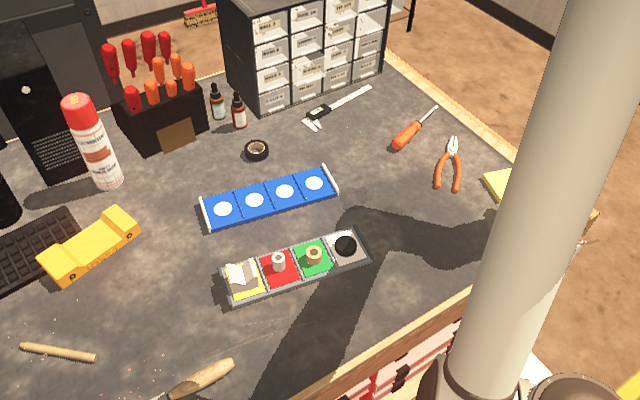

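The top view shows the outfeed rack with, from left to right, the V-block on yellow (190,230), the steel bush on red (231,235), the brass bush on green (267,246) and the cap on white (304,253). The blue rack lies beyond it with its spots at (220,136) to (328,157). So from left to right the blue rack gets cap, brass, steel, V-block. I'll close the fingers across the racks, whose yaw is about -10.3°.

```bash
cat >> h.py <<'E'
YAW=-10.3
def go(xyz,yaw=YAW+180):
    """tool shift mm and turn for a TCP target pointing down, tool y at yaw deg"""
    s=r.sense(); R=s["ee_rot"]; a=np.radians(yaw); y=np.array([np.cos(a),np.sin(a),0]); z=np.array([0,0,-1.])
    G=np.c_[np.cross(y,z),y,z]
    return np.round(1000*R.T@(np.array(xyz)-s["tcp_pos"]),1), np.round(np.degrees(cv2.Rodrigues(R.T@G)[0].ravel()),2)
E
python3 - <<'E'
from h import *
print(go([0.44,0.09,0.42])); print(vision.camera_model("wrist"))
c=cam("top"); p,d=vision.capture("top")
# white spots on the blue rack
f,cx,cy,T=c
m=((p.min(2)>150)).astype(np.uint8); n,l,st,ce=cv2.connectedComponentsWithStats(m)
for i in range(1,n):
    if 80<st[i,4]<600 and 120<ce[i,1]<170: print(st[i],np.round(1000*np.median(pts(c,d,ce[i].round()),0),1))
E
```

```text
(array([-433.9,  509.1,  -15.2]), array([ -0.  ,   0.  , -53.18]))
{'vertical_fov': 60.67020302233372, 'cx': 314.73812662465775, 'cy': 201.1279702810891, 'mount': array([[ 2.89963034e-04, -9.61415616e-01, -2.75099852e-01,
         7.46430800e-02],
       [ 9.99999939e-01,  2.24597824e-04,  2.69106510e-04,
         3.50549786e-04],
       [-1.96936373e-04, -2.75099913e-01,  9.61415622e-01,
         2.10521766e-02],
       [ 0.00000000e+00,  0.00000000e+00,  0.00000000e+00,
         1.00000000e+00]])}
[193 109  15  45 210] [657.1 184.3  23.2]
[210 126  21  21 346] [650.7 149.8  14.5]
[502 126  44  17 177] [ 663.2 -405.2   17. ]
[246 133  21  21 347] [639.   84.4  13.7]
[342 138  12  46 193] [608.6 -82.3  21.6]
[281 140  22  21 353] [626.7  18.9  15.2]
[317 147  21  21 352] [615.1 -44.7  14.2]
```

```bash
python3 -m creep '[[1,-434,509,-15,0,0,-53.2],[1,-434,509,-15,0,0,-53.2],[1,-434,509,-15,0,0,-53.2],[1,-434,509,-15,0,0,-53.2],[1,-434,509,-15,0,0,-53.2],[1,-434,509,-15,0,0,-53.2],[1,-434,509,-15,0,0,-53.2],[1,-434,509,-15,0,0,-53.2]]'; python3 -c "
from h import *
print(go([0.46,0.09,0.42]))"
```

```text
time_s: 1.32
tcp_pos: [0.3591, -0.234, 0.4126]
ee_rot: [[-0.174, -0.985, 0.001], [-0.985, 0.174, -0.0], [0.0, -0.001, -1.0]]
wrist_force: [1.3, 0.3, 0.8]
gripper_width: 1.003
gripper_force: 0.0
(array([-336.6,  -43. ,   -7.3]), array([-0.07, -0.  ,  0.29]))
```

```bash
python3 -m creep '[[1,-330,-43,-7,0,0,0],[1,-330,-43,-7,0,0,0],[1,-330,-43,-7,0,0,0],[1,-330,-43,-7,0,0,0],[1,-330,-43,-7,0,0,0],[1,-330,-43,-7,0,0,0],[1,-330,-43,-7,0,0,0],[1,-330,-43,-7,0,0,0]]' ; python3 -m creep '[[1,0,0,0,0,0,0],[1,0,0,0,0,0,0],[1,0,0,0,0,0,0]]'
python3 - <<'E'
from h import *
np.set_printoptions(precision=4,suppress=True)
c=cam("wrist"); p,d=vision.capture("wrist"); save("w1.png",p)
for t in ["brass_bush_center","steel_bush_center","steel_v_block_center","ribbed_cap_center","green_insert","red_insert","yellow_insert","white_insert"]:
    for o in vision.cut_out("wrist",t)[:2]:
        v,u=np.nonzero(o["region"]); P=pts(c,d,np.c_[u,v]); z=np.percentile(P[:,2],95)
        Q=P if "insert" in t else P[P[:,2]>z-0.008]
        b=cv2.minAreaRect(Q[:,:2].astype(np.float32)*1000)
        print(t,round(o["conf"],2),np.round(o["uv"]),"med",np.median(Q,0),"top",round(z,4),"rect",np.round(b[0],1),np.round(b[1],1),round(b[2],1))
s=r.sense();print(s["tcp_pos"],s["joints"],s["time_s"])
E
```

```text
time_s: 1.98
tcp_pos: [0.4604, 0.0834, 0.4198]
ee_rot: [[-0.178, -0.984, 0.001], [-0.984, 0.178, 0.001], [-0.001, -0.001, -1.0]]
wrist_force: [1.2, -0.3, -0.3]
gripper_width: 1.0
gripper_force: 0.0
time_s: 2.23
tcp_pos: [0.4603, 0.0814, 0.419]
ee_rot: [[-0.178, -0.984, -0.001], [-0.984, 0.178, -0.0], [0.0, 0.001, -1.0]]
wrist_force: [0.1, -0.3, 0.4]
gripper_width: 1.002
gripper_force: 0.0
brass_bush_center 0.91 [317. 159.] med [0.4529 0.0595 0.038 ] top 0.0392 rect [453.   59.6] [29.2 29.1] 35.3
steel_bush_center 0.72 [308. 208.] med [0.4713 0.1216 0.0458] top 0.047 rect [471.5 122.8] [23.1 20.7] 79.5
steel_v_block_center 0.7 [318. 262.] med [0.4735 0.173  0.0513] top 0.0526 rect [474.  175.9] [15.5 40.1] 76.0
ribbed_cap_center 0.97 [318.  89.] med [ 0.4407 -0.0038  0.0321] top 0.0334 rect [440.6  -3.6] [39.  38.9] 34.5
ribbed_cap_center 0.56 [296. 252.] med [0.4962 0.1774 0.0162] top 0.0173 rect [479.5 184.7] [46.9 69.8] 79.2
red_insert 0.71 [321. 205.] med [0.4629 0.1199 0.0162] top 0.0175 rect [468.1 124.2] [55.8 70. ] 78.5
yellow_insert 0.83 [298. 250.] med [0.4918 0.1758 0.0161] top 0.0177 rect [465.4 130.8] [162.3  72.2] 75.9
white_insert 0.72 [299.  85.] med [ 0.4522 -0.0091  0.0161] top 0.0174 rect [444.1  -5.6] [56. 72.] 79.8
white_insert 0.25 [317. 261.] med [0.4747 0.1731 0.0415] top 0.0526 rect [476.1 182.7] [30.  38.6] 75.3
[0.4604 0.0807 0.4193] [ 29.9312   5.8242 -19.2831  -0.0004 -64.8799 -40.2656] 2.6833
```

View pics/w1.png

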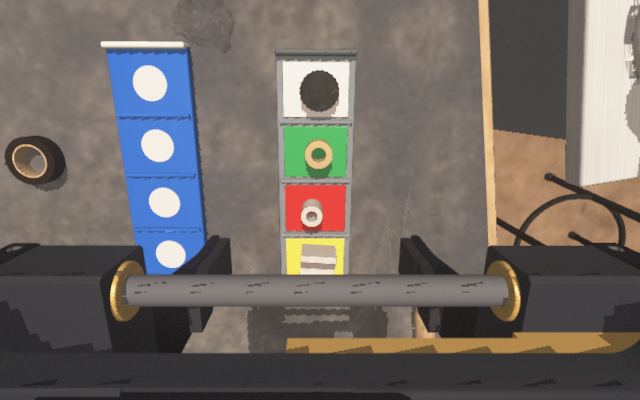

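The wrist view shows the V-block at (318,258) with its groove bands running across the rack, and the depth data gives 48 mm along the rack and 40 mm across. That contradicts the task note about its y axis, so I'll check from closer in.

```bash
python3 -c "
from h import *
print(go([0.474,0.18,0.33]))"
```

```text
(array([-100.1,    4.5,   89.4]), array([-0.01,  0.01, -0.03]))
```

```bash
python3 -m creep '[[1,-100,4,90,0,0,0],[1,-100,4,90,0,0,0],[1,-100,4,90,0,0,0],[1,-100,4,90,0,0,0],[1,-100,4,90,0,0,0],[1,-100,4,90,0,0,0]]'
cat > vb.py <<'E'
from h import *
np.set_printoptions(precision=4,suppress=True)
c=cam("wrist"); p,d=vision.capture("wrist"); save("w2.png",p)
v,u=np.mgrid[0:400,0:640]; P=pts(c,d,np.c_[u.ravel(),v.ravel()])
k=(np.hypot(*(P[:,:2]-[.476,.187]).T)<.04)&(P[:,2]>.022)&(P[:,2]<.06); Q=P[k]
for z0 in (.022,.048):
    b=cv2.minAreaRect(Q[Q[:,2]>z0][:,:2].astype(np.float32)*1000); print(z0,np.round(b[0],1),np.round(b[1],1),b[2])
a=np.radians(YAW); L=(Q[:,:2]-[.476,.187])@[-np.sin(a),np.cos(a)]
for l in np.arange(-.03,.031,.004):
    q=Q[abs(L-l)<.002]
    if len(q): print(round(l*1000),len(q),np.percentile(q[:,2],[10,50,90]))
s=r.sense();print(s["tcp_pos"],s["time_s"])
E
python3 vb.py
```

```text
time_s: 3.18
tcp_pos: [0.4746, 0.1803, 0.3293]
ee_rot: [[-0.178, -0.984, -0.0], [-0.984, 0.178, -0.001], [0.001, 0.0, -1.0]]
wrist_force: [0.5, 0.1, 0.4]
gripper_width: 1.0
gripper_force: 0.0
0.022 [478.  192.1] [48.5 40. ] 75.89385223388672
0.048 [478.  192.1] [48.4 39.9] 75.62621307373047
-22 1 [0.036 0.036 0.036]
-18 561 [0.0268 0.0435 0.0525]
-14 255 [0.0512 0.052  0.0529]
-10 194 [0.0487 0.0507 0.0522]
-6 172 [0.045  0.0466 0.0485]
-2 171 [0.0407 0.0425 0.0445]
2 155 [0.037  0.0385 0.0402]
6 236 [0.0364 0.0372 0.0383]
10 293 [0.0378 0.0397 0.0418]
14 304 [0.0415 0.0438 0.046 ]
18 309 [0.0459 0.0478 0.05  ]
22 273 [0.0493 0.0514 0.0527]
26 233 [0.0513 0.0521 0.0529]
30 66 [0.0514 0.0523 0.0529]
[0.4747 0.1799 0.3301] 3.2333
```

View pics/w2.png

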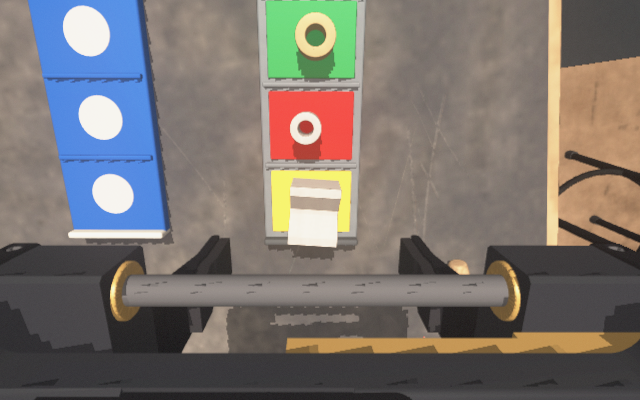

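Confirmed: the block's centre is at (478,192), the groove runs across the rack at -14.2°, and there is about 20 mm of solid metal below it. Closing across the rack, low on the end faces, gives a sound grip.

```bash
python3 -c "
from h import *
print(go([0.478,0.192,0.203],165.8))"
```

```text
(array([-12.4,  -1. , 127.1]), array([-0.05,  0.02,  3.92]))
```

```bash
python3 -m creep '[[1,-12,-1,40,0,0,3.9],[1,-12,-1,80,0,0,3.9],[1,-12,-1,110,0,0,3.9],[1,-12,-1,127,0,0,3.9],[1,-12,-1,127,0,0,3.9],[1,-12,-1,127,0,0,3.9]]'; python3 -m creep '[[-1,0,0,0,0,0,0],[-1,0,0,0,0,0,0],[-1,0,0,0,0,0,0],[-1,0,0,0,0,0,0],[-1,0,0,0,0,0,0],[-1,0,0,0,0,0,0],[-1,0,0,0,0,0,0],[-1,0,0,0,0,0,0]]'
```

```text
time_s: 3.73
tcp_pos: [0.4781, 0.1914, 0.2032]
ee_rot: [[-0.246, -0.969, 0.001], [-0.969, 0.246, 0.0], [-0.0, -0.001, -1.0]]
wrist_force: [-0.2, 0.7, 0.7]
gripper_width: 1.002
gripper_force: 0.0
time_s: 4.4
tcp_pos: [0.4776, 0.192, 0.2022]
ee_rot: [[-0.245, -0.97, -0.0], [-0.97, 0.245, -0.0], [0.0, 0.0, -1.0]]
wrist_force: [0.2, -0.4, 0.3]
gripper_width: 0.483
gripper_force: 0.0
```

```bash
python3 -m creep '[[-1,0,0,0,0,0,0],[-1,0,0,0,0,0,0],[-1,0,0,0,0,0,0],[-1,0,0,0,0,0,0]]' && python3 -m creep '[[-1,0,0,-20,0,0,0],[-1,0,0,-50,0,0,0],[-1,0,0,-80,0,0,0],[-1,0,0,-80,0,0,0],[-1,0,0,-80,0,0,0],[-1,0,0,-80,0,0,0]]'; python3 -c "
from h import *
print(go([0.6151,-.0447,0.275]))"
```

```text
time_s: 4.73
tcp_pos: [0.4776, 0.192, 0.2022]
ee_rot: [[-0.245, -0.97, -0.0], [-0.97, 0.245, -0.0], [0.0, 0.0, -1.0]]
wrist_force: [-0.3, -0.1, 0.9]
gripper_width: 0.454
gripper_force: 30.0
time_s: 5.23
tcp_pos: [0.4768, 0.1914, 0.281]
ee_rot: [[-0.246, -0.969, -0.003], [-0.969, 0.246, -0.001], [0.002, 0.002, -1.0]]
wrist_force: [-1.0, -0.0, -3.8]
gripper_width: 0.453
gripper_force: 30.0
(array([ 194.9, -192.1,    5.9]), array([ 0.14, -0.09, -3.94]))
```

```bash
python3 -m creep '[[-1,195,-192,5,0,0,-4],[-1,195,-192,5,0,0,-4],[-1,195,-192,5,0,0,-4],[-1,195,-192,5,0,0,-4],[-1,195,-192,5,0,0,-4],[-1,195,-192,5,0,0,-4],[-1,195,-192,5,0,0,-4],[-1,195,-192,5,0,0,-4]]' ; python3 -m creep '[[-1,0,0,0,0,0,0],[-1,0,0,0,0,0,0],[-1,0,0,0,0,0,0]]'; python3 -c "
from h import *
print(go([0.6151,-.0447,0.200]))"
```

```text
time_s: 5.9
tcp_pos: [0.6171, -0.0484, 0.2739]
ee_rot: [[-0.182, -0.983, -0.004], [-0.983, 0.182, -0.001], [0.002, 0.004, -1.0]]
wrist_force: [-0.8, 0.7, -3.7]
gripper_width: 0.451
gripper_force: 30.0
time_s: 6.15
tcp_pos: [0.6152, -0.0432, 0.2761]
ee_rot: [[-0.176, -0.984, -0.003], [-0.984, 0.176, -0.0], [0.001, 0.003, -1.0]]
wrist_force: [-0.1, -0.2, -3.9]
gripper_width: 0.458
gripper_force: 30.0
(array([ 1.4, -0.4, 76.1]), array([ 0.15, -0.03,  0.18]))
```

```bash
python3 -m creep '[[-1,1,0,35,0,0,0],[-1,1,0,60,0,0,0],[-1,1,0,70,0,0,0],[-1,1,0,75.5,0,0,0],[-1,1,0,75.5,0,0,0],[-1,1,0,75.5,0,0,0]]'
```

```text
time_s: 6.65
tcp_pos: [0.6164, -0.0445, 0.2029]
ee_rot: [[-0.175, -0.984, 0.002], [-0.984, 0.175, -0.0], [-0.0, -0.002, -1.0]]
wrist_force: [0.1, 0.6, -3.5]
gripper_width: 0.457
gripper_force: 30.0
```

```bash
python3 -m creep '[[-1,0,0,1,0,0,0],[-1,0,0,2,0,0,0],[-1,0,0,2.5,0,0,0],[-1,0,0,2.5,0,0,0]]'
```

```text
time_s: 6.98
tcp_pos: [0.6158, -0.0452, 0.1998]
ee_rot: [[-0.177, -0.984, 0.001], [-0.984, 0.177, 0.0], [-0.0, -0.001, -1.0]]
wrist_force: [0.0, 0.5, -3.8]
gripper_width: 0.457
gripper_force: 30.0
```

Still carrying its weight, so I'll lower a little more, watching the force.

```bash
python3 -m creep '[[-1,0,0,0.7,0,0,0],[-1,0,0,1.4,0,0,0],[-1,0,0,1.4,0,0,0],[-1,0,0,1.4,0,0,0]]'
```

```text
time_s: 7.32
tcp_pos: [0.6159, -0.0451, 0.1992]
ee_rot: [[-0.176, -0.984, 0.001], [-0.984, 0.176, -0.0], [0.0, -0.001, -1.0]]
wrist_force: [-3.6, 1.4, 5.7]
gripper_width: 0.457
gripper_force: 30.0
```

Contact: the force turned upward at TCP z = 0.199. Release and rise, then go over to the steel bush.

```bash
python3 -m creep '[[0.2,0,0,0,0,0,0],[0.2,0,0,0,0,0,0],[0.2,0,0,0,0,0,0],[0.2,0,0,0,0,0,0],[0.4,0,0,0,0,0,0],[0.4,0,0,-30,0,0,0],[0.4,0,0,-70,0,0,0],[0.4,0,0,-110,0,0,0]]'; python3 -c "
from h import *
print(go([0.4715,.09,0.32]))"
```

```text
time_s: 7.98
tcp_pos: [0.6155, -0.0452, 0.3078]
ee_rot: [[-0.177, -0.984, -0.003], [-0.984, 0.177, -0.001], [0.001, 0.003, -1.0]]
wrist_force: [1.4, -0.1, -0.1]
gripper_width: 0.695
gripper_force: 0.0
(array([-107.6,  165.7,  -11.8]), array([ 0.19, -0.08,  0.12]))
```

```bash
python3 -m creep '[[1,-107,166,-12,0,0,0],[1,-107,166,-12,0,0,0],[1,-107,166,-12,0,0,0],[1,-107,166,-12,0,0,0],[1,-107,166,-12,0,0,0],[1,-107,166,-12,0,0,0],[1,-107,166,-12,0,0,0],[1,-107,166,-12,0,0,0]]'
cat > m.py <<'E'
from h import *
c=cam("wrist"); p,d=vision.capture("wrist"); save("w3.png",p)
v,u=np.mgrid[0:400,0:640]; P=pts(c,d,np.c_[u.ravel(),v.ravel()])
for n,x,y,top,R in (("steel",.4715,.1228,.047,.012),("brass",.453,.0596,.039,.015),("cap",.4406,-.0036,.033,.021),("vblock",.6155,-.0445,.05,.03)):
    Q=P[(np.hypot(*(P[:,:2]-[x,y]).T)<R+.012)&(abs(P[:,2]-top)<.004)]
    if len(Q)<20: print(n,"unseen"); continue
    (a,b),rad=cv2.minEnclosingCircle(Q[:,:2].astype(np.float32)*1000)
    b4=cv2.minAreaRect(Q[:,:2].astype(np.float32)*1000)
    print(n,len(Q),"circ",round(a,1),round(b,1),round(rad,1),"rect",np.round(b4[0],1),np.round(b4[1],1),round(b4[2],1),"top",round(np.median(Q[:,2]),4))
s=r.sense();print(s["tcp_pos"],s["time_s"])
E
python3 m.py; python3 -c "
from h import *
print(go([0.4715,.1225,0.203]))"
```

```text
time_s: 8.65
tcp_pos: [0.4716, 0.0897, 0.3201]
ee_rot: [[-0.176, -0.984, 0.001], [-0.984, 0.176, 0.0], [-0.0, -0.001, -1.0]]
wrist_force: [0.5, 0.7, -0.1]
gripper_width: 0.994
gripper_force: 0.0
steel 532 circ 472.2 123.2 12.3 rect [471.9 122.8] [23.2 23.5] 72.8 top 0.0459
brass 896 circ 452.9 59.8 15.0 rect [452.9  59.6] [29.4 28.6] 80.3 top 0.038
cap 2514 circ 440.9 -3.5 20.8 rect [440.9  -3.5] [40.7 40.4] 64.9 top 0.032
vblock 1939 circ 616.7 -45.1 30.9 rect [616.2 -44.9] [47.6 41.1] 79.8 top 0.0487
[0.47192432 0.08938535 0.31988596] 8.7
(array([-32.5,   6.4, 116.9]), array([-0.03,  0.01,  0.09]))
```

View pics/w3.png

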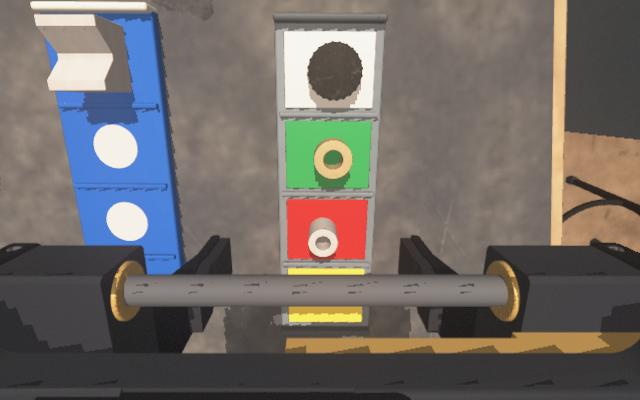

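The V-block stands flat at (616,-45), next to its spot, top left in the picture. Steel bush at (322,238), brass at (333,158) and cap at (335,70) are untouched. Now the steel bush.

```bash
python3 -m creep '[[0.3,-33,6,40,0,0,0],[0.3,-33,6,80,0,0,0],[0.3,-33,6,105,0,0,0],[0.3,-33,6,117,0,0,0],[0.3,-33,6,117,0,0,0],[-1,-33,6,117,0,0,0],[-1,-33,6,117,0,0,0],[-1,-33,6,117,0,0,0]]'; python3 -m creep '[[-1,0,0,0,0,0,0],[-1,0,0,0,0,0,0],[-1,0,0,0,0,0,0],[-1,0,0,0,0,0,0],[-1,0,0,0,0,0,0],[-1,0,0,0,0,0,0]]'
```

```text
time_s: 9.37
tcp_pos: [0.4718, 0.1226, 0.2027]
ee_rot: [[-0.178, -0.984, 0.0], [-0.984, 0.178, 0.0], [-0.0, -0.0, -1.0]]
wrist_force: [-0.0, -0.8, -0.5]
gripper_width: 0.509
gripper_force: 0.0
time_s: 9.87
tcp_pos: [0.4713, 0.1231, 0.2031]
ee_rot: [[-0.177, -0.984, 0.0], [-0.984, 0.177, 0.0], [-0.0, -0.0, -1.0]]
wrist_force: [0.5, -0.9, 2.0]
gripper_width: 0.262
gripper_force: 30.0
```

```bash
python3 -m creep '[[-1,0,0,-20,0,0,0],[-1,0,0,-50,0,0,0],[-1,0,0,-80,0,0,0],[-1,0,0,-80,0,0,0],[-1,0,0,-80,0,0,0],[-1,0,0,-80,0,0,0]]'; python3 -c "
from h import *
print(go([0.6272,.0195,0.275]))"
```

```text
time_s: 10.37
tcp_pos: [0.4707, 0.1229, 0.2823]
ee_rot: [[-0.177, -0.984, -0.001], [-0.984, 0.177, 0.0], [0.0, 0.001, -1.0]]
wrist_force: [-0.8, 0.5, -1.3]
gripper_width: 0.263
gripper_force: 30.0
(array([  74. , -172.4,    7.2]), array([ 0.06, -0.01,  0.09]))
```

```bash
python3 -m creep '[[-1,74,-172,0,0,0,0],[-1,74,-172,0,0,0,0],[-1,74,-172,0,0,0,0],[-1,74,-172,0,0,0,0],[-1,74,-172,0,0,0,0],[-1,74,-172,0,0,0,0],[-1,74,-172,30,0,0,0],[-1,74,-172,30,0,0,0]]'; python3 -m creep '[[-1,0,0,0,0,0,0]]'; python3 -c "
from h import *
print(go([0.6272,.0195,0.201]))"
```

```text
time_s: 11.03
tcp_pos: [0.6249, 0.0192, 0.2462]
ee_rot: [[-0.179, -0.984, -0.013], [-0.984, 0.18, -0.001], [0.004, 0.013, -1.0]]
wrist_force: [-1.8, 0.1, -2.5]
gripper_width: 0.265
gripper_force: 30.0
time_s: 11.12
tcp_pos: [0.626, 0.0198, 0.2498]
ee_rot: [[-0.177, -0.984, -0.008], [-0.984, 0.177, -0.002], [0.003, 0.007, -1.0]]
wrist_force: [0.2, 0.6, 0.3]
gripper_width: 0.258
gripper_force: 30.0
(array([-0. , -1.6, 48.8]), array([ 0.42, -0.18,  0.11]))
```

```bash
python3 -m creep '[[-1,0,0,25,0,0,0],[-1,0,0,40,0,0,0],[-1,0,0,48,0,0,0],[-1,0,0,50,0,0,0],[-1,0,0,50,0,0,0],[-1,0,0,50,0,0,0]]';python3 -m creep '[[-1,0,0,0.6,0,0,0],[-1,0,0,1.2,0,0,0],[-1,0,0,1.2,0,0,0]]'
```

```text
time_s: 11.62
tcp_pos: [0.6278, 0.0202, 0.2041]
ee_rot: [[-0.176, -0.984, 0.002], [-0.984, 0.176, 0.0], [-0.001, -0.002, -1.0]]
wrist_force: [1.1, 1.0, -0.4]
gripper_width: 0.264
gripper_force: 30.0
time_s: 11.87
tcp_pos: [0.6276, 0.0199, 0.2023]
ee_rot: [[-0.177, -0.984, 0.001], [-0.984, 0.177, 0.0], [-0.0, -0.001, -1.0]]
wrist_force: [0.0, 1.2, -0.4]
gripper_width: 0.267
gripper_force: 30.0
```

```bash
python3 -m creep '[[-1,0,0,1,0,0,0],[-1,0,0,1.6,0,0,0],[-1,0,0,1.6,0,0,0]]';python3 -m creep '[[-1,0,0,0.7,0,0,0],[-1,0,0,0.7,0,0,0]]'
```

```text
time_s: 12.12
tcp_pos: [0.6275, 0.0198, 0.2001]
ee_rot: [[-0.177, -0.984, 0.0], [-0.984, 0.177, -0.0], [-0.0, -0.0, -1.0]]
wrist_force: [0.1, 0.4, 0.2]
gripper_width: 0.265
gripper_force: 30.0
time_s: 12.28
tcp_pos: [0.6275, 0.0199, 0.2001]
ee_rot: [[-0.177, -0.984, 0.0], [-0.984, 0.177, -0.0], [0.0, -0.0, -1.0]]
wrist_force: [-2.4, 0.1, 4.6]
gripper_width: 0.26
gripper_force: 30.0
```

Contact. Release, rise and go to the brass bush.

```bash
python3 -m creep '[[0.1,0,0,0,0,0,0],[0.1,0,0,0,0,0,0],[0.1,0,0,0,0,0,0],[0.1,0,0,0,0,0,0],[0.1,0,0,0,0,0,0],[0.1,0,0,-25,0,0,0],[0.1,0,0,-60,0,0,0],[0.1,0,0,-90,0,0,0]]'; python3 -c "
from h import *
print(go([0.4529,.0597,0.275]))"
```

```text
time_s: 12.95
tcp_pos: [0.6275, 0.0198, 0.2901]
ee_rot: [[-0.177, -0.984, -0.001], [-0.984, 0.177, -0.001], [0.001, 0.001, -1.0]]
wrist_force: [0.6, 0.8, 0.2]
gripper_width: 0.544
gripper_force: 0.0
(array([ -8.5, 178.9,  15.2]), array([ 0.06, -0.06,  0.13]))
```

```bash
python3 -m creep '[[0.4,-8.5,179,0,0,0,0],[0.4,-8.5,179,0,0,0,0],[0.4,-8.5,179,0,0,0,0],[0.4,-8.5,179,0,0,0,0],[0.4,-8.5,179,0,0,0,0],[0.4,-8.5,179,0,0,0,0],[0.4,-8.5,179,0,0,0,0]]';  python3 m.py; python3 -c "
from h import *
print(go([0.4529,.0597,0.203]))"
```

```text
time_s: 13.53
tcp_pos: [0.4528, 0.0602, 0.29]
ee_rot: [[-0.175, -0.985, 0.002], [-0.985, 0.175, 0.001], [-0.001, -0.002, -1.0]]
wrist_force: [1.0, -0.0, 0.2]
gripper_width: 0.697
gripper_force: 0.0
steel unseen
brass 1042 circ 452.7 59.6 15.1 rect [452.9  59.6] [29.5 29.4] 35.1 top 0.038
cap 2862 circ 440.8 -3.7 20.7 rect [440.7  -3.7] [40.6 40.7] 34.9 top 0.032
vblock 2082 circ 615.4 -44.3 30.9 rect [615.9 -45. ] [48.5 41.4] 78.8 top 0.0488
[0.45364098 0.06022727 0.28990365] 13.5833
(array([ 0.7,  0.8, 86.9]), array([-0.11,  0.05,  0.16]))
```

```bash
python3 -m creep '[[0.4,0.5,0.5,40,0,0,0],[0.4,0.5,0.5,70,0,0,0],[0.4,0.5,0.5,87,0,0,0],[0.4,0.5,0.5,87,0,0,0],[-1,0.5,0.5,87,0,0,0],[-1,0.5,0.5,87,0,0,0],[-1,0.5,0.5,87,0,0,0],[-1,0.5,0.5,87,0,0,0]]'; python3 -m creep '[[-1,0,0,0,0,0,0],[-1,0,0,0,0,0,0],[-1,0,0,0,0,0,0],[-1,0,0,0,0,0,0],[-1,0,0,0,0,0,0],[-1,0,0,0,0,0,0]]'
```

```text
time_s: 14.25
tcp_pos: [0.4528, 0.0594, 0.2023]
ee_rot: [[-0.177, -0.984, 0.001], [-0.984, 0.177, 0.0], [-0.0, -0.0, -1.0]]
wrist_force: [-0.0, 0.4, -0.5]
gripper_width: 0.481
gripper_force: 0.0
time_s: 14.75
tcp_pos: [0.4522, 0.0595, 0.2025]
ee_rot: [[-0.177, -0.984, 0.0], [-0.984, 0.177, 0.0], [-0.0, -0.0, -1.0]]
wrist_force: [-0.2, -0.7, 0.3]
gripper_width: 0.332
gripper_force: 30.0
```

```bash
python3 -m creep '[[-1,0,0,-20,0,0,0],[-1,0,0,-50,0,0,0],[-1,0,0,-80,0,0,0],[-1,0,0,-80,0,0,0],[-1,0,0,-80,0,0,0],[-1,0,0,-80,0,0,0]]'; python3 -c "
from h import *
print(go([0.639,.0845,0.28]))"
```

```text
time_s: 15.25
tcp_pos: [0.4515, 0.0592, 0.2818]
ee_rot: [[-0.177, -0.984, -0.001], [-0.984, 0.177, 0.0], [0.0, 0.001, -1.0]]
wrist_force: [-0.3, 0.1, -1.1]
gripper_width: 0.325
gripper_force: 30.0
(array([ -58.1, -180. ,    1.6]), array([ 0.07, -0.01,  0.09]))
```

```bash
python3 -m creep '[[-1,-58,-180,0,0,0,0],[-1,-58,-180,0,0,0,0],[-1,-58,-180,0,0,0,0],[-1,-58,-180,0,0,0,0],[-1,-58,-180,0,0,0,0],[-1,-58,-180,0,0,0,0],[-1,-58,-180,0,0,0,0],[-1,-58,-180,0,0,0,0]]'; python3 -m creep '[[-1,0,0,30,0,0,0],[-1,0,0,60,0,0,0],[-1,0,0,74,0,0,0],[-1,0,0,80,0,0,0],[-1,0,0,81,0,0,0],[-1,0,0,81,0,0,0],[-1,0,0,81,0,0,0]]'; python3 -m creep '[[-1,0,0,0.7,0,0,0],[-1,0,0,0.7,0,0,0],[-1,0,0,0.7,0,0,0]]'
```

```text
time_s: 15.92
tcp_pos: [0.6386, 0.0844, 0.28]
ee_rot: [[-0.177, -0.984, -0.005], [-0.984, 0.177, -0.001], [0.002, 0.005, -1.0]]
wrist_force: [-0.5, 0.8, -1.2]
gripper_width: 0.329
gripper_force: 30.0
time_s: 16.5
tcp_pos: [0.6396, 0.0849, 0.2024]
ee_rot: [[-0.176, -0.984, 0.002], [-0.984, 0.176, 0.001], [-0.001, -0.002, -1.0]]
wrist_force: [0.6, -0.8, -1.7]
gripper_width: 0.332
gripper_force: 30.0
time_s: 16.75
tcp_pos: [0.6396, 0.0847, 0.2012]
ee_rot: [[-0.177, -0.984, 0.001], [-0.984, 0.177, 0.0], [-0.001, -0.001, -1.0]]
wrist_force: [0.3, 0.9, -1.4]
gripper_width: 0.326
gripper_force: 30.0
```

```bash
python3 -m creep '[[-1,0,0,0.9,0,0,0],[-1,0,0,1,0,0,0],[-1,0,0,1,0,0,0]]';python3 -m creep '[[-1,0,0,0.6,0,0,0],[-1,0,0,0.6,0,0,0]]'
```

```text
time_s: 17.0
tcp_pos: [0.6396, 0.0847, 0.1995]
ee_rot: [[-0.177, -0.984, -0.0], [-0.984, 0.177, -0.0], [0.0, 0.0, -1.0]]
wrist_force: [-0.0, -0.1, -0.7]
gripper_width: 0.33
gripper_force: 30.0
time_s: 17.17
tcp_pos: [0.6396, 0.0847, 0.1995]
ee_rot: [[-0.177, -0.984, -0.0], [-0.984, 0.177, -0.0], [0.0, 0.0, -1.0]]
wrist_force: [-2.3, 0.4, 3.3]
gripper_width: 0.328
gripper_force: 30.0
```

Contact again. Release, rise and go to the cap.

```bash
python3 -m creep '[[0.2,0,0,0,0,0,0],[0.2,0,0,0,0,0,0],[0.2,0,0,0,0,0,0],[0.2,0,0,0,0,0,0],[0.2,0,0,0,0,0,0],[0.2,0,0,-25,0,0,0],[0.2,0,0,-60,0,0,0],[0.2,0,0,-90,0,0,0]]'; python3 -c "
from h import *
print(go([0.4408,-.0036,0.285]))"
```

```text
time_s: 17.83
tcp_pos: [0.6397, 0.0847, 0.2898]
ee_rot: [[-0.177, -0.984, -0.001], [-0.984, 0.177, -0.001], [0.001, 0.001, -1.0]]
wrist_force: [1.0, 0.2, 0.0]
gripper_width: 0.596
gripper_force: 0.0
(array([122. , 180.2,   5.1]), array([ 0.04, -0.06,  0.13]))
```

```bash
python3 -m creep '[[0.8,122,180,0,0,0,0],[0.8,122,180,0,0,0,0],[0.8,122,180,0,0,0,0],[0.8,122,180,0,0,0,0],[0.8,122,180,0,0,0,0],[0.8,122,180,0,0,0,0],[0.8,122,180,0,0,0,0],[0.8,122,180,0,0,0,0]]';  python3 -c "
from h import *
print(go([0.4408,-.0036,0.2015]))"
```

```text
time_s: 18.5
tcp_pos: [0.4412, -0.0035, 0.2898]
ee_rot: [[-0.176, -0.984, 0.002], [-0.984, 0.176, 0.0], [-0.001, -0.002, -1.0]]
wrist_force: [0.7, 0.7, 0.4]
gripper_width: 0.896
gripper_force: 0.0
(array([ 0.2,  0.5, 88.3]), array([-0.13,  0.05,  0.13]))
```

```bash
python3 -m creep '[[0.8,0,0.5,40,0,0,0],[0.8,0,0.5,70,0,0,0],[0.8,0,0.5,84,0,0,0],[0.8,0,0.5,88,0,0,0],[0.8,0,0.5,88,0,0,0],[-1,0,0.5,88,0,0,0],[-1,0,0.5,88,0,0,0],[-1,0,0.5,88,0,0,0]]'; python3 -m creep '[[-1,0,0,0,0,0,0],[-1,0,0,0,0,0,0],[-1,0,0,0,0,0,0],[-1,0,0,0,0,0,0],[-1,0,0,0,0,0,0],[-1,0,0,0,0,0,0],[-1,0,0,0,0,0,0]]'
```

```text
time_s: 19.17
tcp_pos: [0.4411, -0.0031, 0.2021]
ee_rot: [[-0.176, -0.984, 0.003], [-0.984, 0.176, 0.001], [-0.001, -0.003, -1.0]]
wrist_force: [0.2, -0.1, -0.5]
gripper_width: 0.749
gripper_force: 0.0
time_s: 19.75
tcp_pos: [0.4404, -0.0034, 0.2013]
ee_rot: [[-0.177, -0.984, 0.0], [-0.984, 0.177, 0.0], [-0.0, -0.0, -1.0]]
wrist_force: [-1.7, 0.6, 5.4]
gripper_width: 0.45
gripper_force: 30.0
```

```bash
python3 -m creep '[[-1,0,0,-20,0,0,0],[-1,0,0,-50,0,0,0],[-1,0,0,-80,0,0,0],[-1,0,0,-80,0,0,0],[-1,0,0,-80,0,0,0],[-1,0,0,-80,0,0,0]]'; python3 -c "
from h import *
print(go([0.6507,.1497,0.28]))"
```

```text
time_s: 20.25
tcp_pos: [0.4399, -0.0036, 0.2805]
ee_rot: [[-0.177, -0.984, -0.001], [-0.984, 0.177, 0.0], [0.0, 0.001, -1.0]]
wrist_force: [-0.2, 0.8, -0.9]
gripper_width: 0.456
gripper_force: 30.0
(array([-188.3, -180.3,    0.3]), array([ 0.06, -0.  ,  0.08]))
```

```bash
python3 -m creep '[[-1,-188,-180,0,0,0,0],[-1,-188,-180,0,0,0,0],[-1,-188,-180,0,0,0,0],[-1,-188,-180,0,0,0,0],[-1,-188,-180,0,0,0,0],[-1,-188,-180,0,0,0,0],[-1,-188,-180,0,0,0,0],[-1,-188,-180,0,0,0,0]]'; python3 -m creep '[[-1,0,0,30,0,0,0],[-1,0,0,60,0,0,0],[-1,0,0,74,0,0,0],[-1,0,0,80,0,0,0],[-1,0,0,81,0,0,0],[-1,0,0,81,0,0,0],[-1,0,0,81,0,0,0]]'; python3 -m creep '[[-1,0,0,0.7,0,0,0],[-1,0,0,0.7,0,0,0],[-1,0,0,0.7,0,0,0]]'
```

```text
time_s: 20.92
tcp_pos: [0.6525, 0.1517, 0.2771]
ee_rot: [[-0.176, -0.984, -0.003], [-0.984, 0.176, -0.002], [0.002, 0.003, -1.0]]
wrist_force: [0.1, 0.2, -0.4]
gripper_width: 0.455
gripper_force: 30.0
time_s: 21.5
tcp_pos: [0.6503, 0.1493, 0.1996]
ee_rot: [[-0.177, -0.984, -0.001], [-0.984, 0.177, -0.0], [0.001, 0.001, -1.0]]
wrist_force: [-0.2, 0.1, 0.1]
gripper_width: 0.45
gripper_force: 30.0
time_s: 21.75
tcp_pos: [0.6507, 0.1496, 0.1994]
ee_rot: [[-0.177, -0.984, 0.0], [-0.984, 0.177, 0.0], [-0.0, -0.0, -1.0]]
wrist_force: [0.0, 0.1, 0.1]
gripper_width: 0.454
gripper_force: 30.0
```

```bash
python3 -m creep '[[-1,0,0,0.7,0,0,0],[-1,0,0,0.7,0,0,0]]';python3 -m creep '[[-1,0,0,0.7,0,0,0],[-1,0,0,0.7,0,0,0]]'
```

```text
time_s: 21.92
tcp_pos: [0.6507, 0.1497, 0.1986]
ee_rot: [[-0.177, -0.984, -0.0], [-0.984, 0.177, 0.0], [-0.0, 0.0, -1.0]]
wrist_force: [0.0, 0.0, -0.8]
gripper_width: 0.454
gripper_force: 30.0
time_s: 22.08
tcp_pos: [0.6508, 0.1498, 0.1984]
ee_rot: [[-0.177, -0.984, 0.0], [-0.984, 0.177, -0.0], [0.0, -0.0, -1.0]]
wrist_force: [-0.4, -1.0, 1.2]
gripper_width: 0.455
gripper_force: 30.0
```

Touching. Release, rise and back off for a check.

```bash
python3 -m creep '[[0.6,0,0,0,0,0,0],[0.6,0,0,0,0,0,0],[0.6,0,0,0,0,0,0],[0.6,0,0,0,0,0,0],[0.6,0,0,0,0,0,0],[0.6,0,0,-25,0,0,0],[0.6,0,0,-60,0,0,0],[0.6,0,0,-100,0,0,0]]'; python3 -m creep '[[1,0,90,-100,0,0,0],[1,0,120,-100,0,0,0],[1,0,120,-100,0,0,0],[1,0,120,-100,0,0,0],[1,0,120,-100,0,0,0],[1,0,120,-100,0,0,0],[1,0,120,-100,0,0,0]]'
python3 - <<'E'
from h import *
p,d=vision.capture("top"); save("top2.png",p); c=cam("top")
w,dw=vision.capture("wrist"); save("w4.png",w); cw=cam("wrist")
v,u=np.mgrid[0:400,0:640]; uv=np.c_[u.ravel(),v.ravel()]; a=np.radians(YAW)
for nm,cc,dd in (("top",c,d),("wrist",cw,dw)):
  P=pts(cc,dd,uv); X=P[:,:2]-[.6329,.0521]; X=np.c_[X@[np.cos(a),np.sin(a)],X@[-np.sin(a),np.cos(a)]]
  for n,y,top,R in (("vblock",-.099,.05,.031),("steel",-.033,.044,.012),("brass",.033,.036,.015),("cap",.099,.03,.021)):
    k=(np.hypot(X[:,0],X[:,1]-y)<R+.012)&(abs(P[:,2]-top)<.005)
    if k.sum()<20: print(nm,n,"unseen"); continue
    b=cv2.minAreaRect(X[k].astype(np.float32)*1000); print(nm,n,k.sum(),np.round(b[0],1),np.round(b[1],1),"top",np.round(np.percentile(P[k,2],[5,50,95]),4))
print(r.sense()["time_s"],r.sense()["tcp_pos"])
E
```

```text
time_s: 22.75
tcp_pos: [0.6502, 0.1496, 0.2966]
ee_rot: [[-0.177, -0.984, -0.005], [-0.984, 0.177, -0.002], [0.003, 0.005, -1.0]]
wrist_force: [0.9, 0.6, 0.1]
gripper_width: 0.794
gripper_force: 0.0
time_s: 23.33
tcp_pos: [0.5326, 0.171, 0.3977]
ee_rot: [[-0.177, -0.984, -0.0], [-0.984, 0.177, 0.0], [-0.0, 0.0, -1.0]]
wrist_force: [0.5, 0.2, -0.1]
gripper_width: 0.996
gripper_force: 0.0
top vblock 305 [  -0.6 -100.8] [40.4 48. ] top [0.0457 0.0487 0.0515]
top steel 112 [ -0.5 -34.9] [22.5 21.2] top [0.0409 0.0435 0.0456]
top brass 178 [-0.7 30.6] [29.4 28.5] top [0.0327 0.0353 0.0381]
top cap 400 [-1.1 96. ] [40.1 39.7] top [0.0268 0.0296 0.0324]
wrist vblock unseen
wrist steel 515 [  0.8 -32.4] [23.6 23.5] top [0.0402 0.0425 0.0439]
wrist brass 630 [ 0.8 33.8] [29.9 29.2] top [0.0325 0.0345 0.0357]
wrist cap 1191 [ 0.7 98.9] [40.6 40.3] top [0.0272 0.0287 0.0299]
23.4333 [0.53319098 0.17084138 0.39653754]
```

View pics/top2.png

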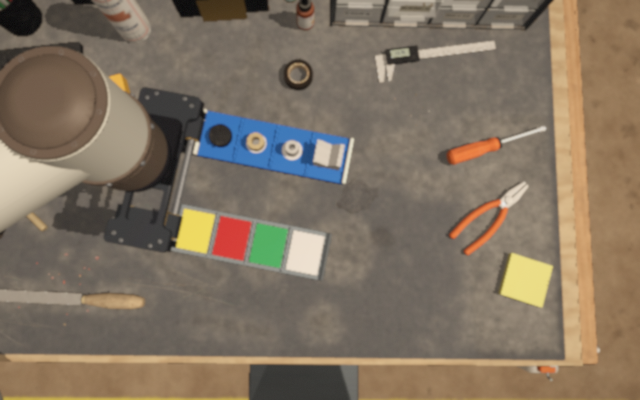

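View pics/w4.png

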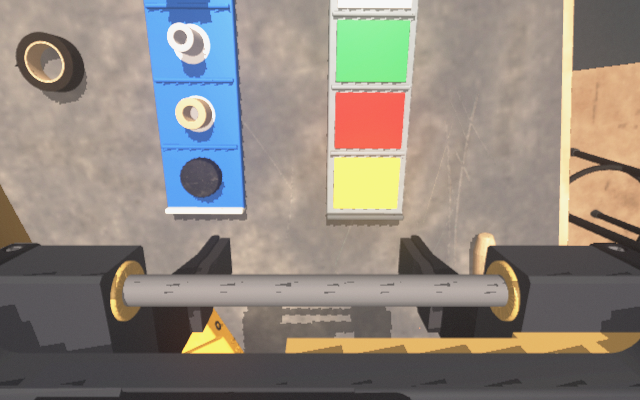

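The top view shows the blue rack holding the cap (220,135), brass (256,143), steel (291,150) and V-block (328,153) from left to right. All are centred within 3 mm and standing flat, and the wrist view agrees for the three pieces it shows. The outfeed rack is empty and the gripper is clear. Handing in.

```bash
python3 -c "
from station import r
print(r.finish_job())"
```

```text
the job is handed in; nothing more can be done
None
```

All four pieces stand upright and released in reverse order on the blue rack (left to right: cap, brass bush, steel bush, V-block), each measured within about 3 mm of its bay centre, and the job was handed in at about 23 s; the verdict was not shown to me.

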